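# Load the last rollers into a flat roller cage and shut its keeper

### The job

Finish loading the flat roller cage: take the two long steel rollers from the grey tray and drop one into each of the two empty pockets, so that each lies fully down on the pocket floor like the roller already in the middle. Then fold the keeper strip down over all three rollers until it stops. Leave the short roller in the tray and do not disturb the middle roller or the other things on the bench.

Things in the scene. Friction and masses are not known exactly. Their poses are not given: they have to be found in the camera images.
- cage: roller cage fixed to the bench: dark base plate 145 x 226 x 8 mm with a pale metal frame, top 26 mm above the bench. Three pockets at y = -60, 0, +60 mm, each 86 (x) by 37 mm (y), floor 8 mm above the bench. The dividers are cut away to the base plate over the middle 48 mm of x, leaving room for fingers beside a roller. Origin on the bench under the middle pocket; z up, -x to the robot's side
- pocket_right (a point): centre of a roller lying fully down in the empty pocket at y = -60 mm of the cage, 24 mm above the bench
- pocket_left (a point): the same for the empty pocket at y = +60 mm of the cage
- keeper (a joint): keeper hinge, level axis along the cage's y, rad: 0 = shut against its stop, the strip level over the middles of all three rollers, 3 mm above them; positive = folded up and back towards the robot, 1.57 = upright, at most 1.9. A stiff hinge: stays at any angle, about 3 N at the strip moves it
- keeper_hinge (a point): middle of the keeper's hinge axis: x = -72 mm of the cage, 46 mm above the bench
- keeper_strip (a point): middle of the keeper's flat steel strip, 204 mm long (along the hinge), 24 mm wide, 5 mm thick, 72 mm from the hinge axis, carried by two thin arms at its ends (99 mm either side of the middle). Shut, this point is 46 mm above the bench over the middle roller; upright, about 118 mm
- roller_a: first long polished steel roller, a plain cylinder 32 mm in diameter and 80 mm long, about 0.5 kg, lying in a groove of the grey tray at the start. Origin at the middle of its axis (16 mm above the groove floor); x runs along its axis
- roller_b: second long polished steel roller, a plain cylinder 32 mm in diameter and 80 mm long, about 0.5 kg, lying in a groove of the grey tray at the start. Origin at the middle of its axis (16 mm above the groove floor); x runs along its axis
- short_roller: short polished steel roller, 32 mm in diameter but only 56 mm long, in one of the three grooves of the tray: not wanted, stays there. Origin and axes as for the long ones
- seated_roller: third long roller (32 x 80 mm), already lying in the middle pocket; stays there. Origin and axes as for the others
- tray: grey tray fixed to the bench, 116 x 200 mm, with three parallel grooves along its x at y = -60, 0, +60 mm, 37 mm wide between ribs 9 mm high, groove floor 8 mm above the bench; ribs are open over the middle 44 mm; low end walls reach 20 mm above the bench. Origin on the bench under its centre
- hex_key: steel hex key lying flat, 124 x 34 x 9 mm: a bystander, leave it. Origin at the centre of its underside
- grease_tin: cream tin, 72 mm across, 40 mm high: a bystander, leave it. Origin at the centre of its underside
- wood_block: upright hardwood block, 30 x 36 x 58 mm: a bystander, leave it. Origin at the centre of its underside
- bin_corner (a point): nearest low corner of a big blue bin that hangs from the back wall over the bench, between tray and cage; does not move. The bin spans 0.17 to 0.33 m above the bench and from this corner goes back to the wall, about 0.27 m towards (+0.87, +0.50) and 0.11 m towards (+0.50, -0.87). Solid: carry things round it on the robot's side (0.40 m from the base axis there)
- pocket_middle (a point): centre of a roller lying fully down in the middle pocket, 24 mm above the bench
Things that resemble listed ones, but are neither listed nor needed, are in the scene too. What is shaped like the roller_a but blue is not meant.

How it is judged:
By the outcome, as a careful person would: the job done as asked, in the order asked, and still so for the second after the job is handed in, with the robot touching nothing.
It also fails if it takes over 67 s, if anything falls off the work surface, if the arm or the gripper's body presses on something with over 40 N, if the wrist force passes 120 N, or if a joint passes its speed limit or range.

### The arm

A 7-joint arm with a two-finger parallel gripper is mounted at the origin on the work surface; the furniture and walls round the work are solid. World frame = base frame: x ahead of the robot, y to its left, z up, the work surface at z = 0. Lengths are in m, angles in rad, forces in N, time in s.
With the tool pointing down it reaches from about 0.35 to 0.9 m from the base axis. Payload 8.1 kg.
Tool frame: the origin (TCP) lies on the centre line of the jaws, within the pads' length; the fingertips stand 11 mm ahead of it and the grasp point (between the pads) lies 8 mm behind it; z points along the fingers, y is the line along which they close (so a half turn about z gives the same grasp; the last joint's range is limited). The gripper opens to 85 mm and grips with 20 to 120 N. Pads are 22 mm wide; open, the fingers measure 114 mm over their backs; the gripper's body (76 mm by 85 mm) begins 54 mm behind the grasp point. The pads swing forward as they close: fully open they stand 13 mm farther back than shut.
Start: joints at [1.134, 0.434, 0.025, 1.573, -0.012, 1.134, -0.075], TCP at [0.205, -0.591, 0.242] pointing down, gripper open.
Joint ranges: [-2.62, 2.62], [-0.44, 2.09], [-1.27, 1.32], [0.08, 2.57], [-1.32, 4.46], [0.12, 2], [-2.74, 2.74]. Speed limits (rad/s): [2.22, 2.22, 3.01, 3.01, 3.14, 3.14, 3.14].

### API

Orientations are given as a unit quaternion [x, y, z, w].
In Python, from rig import env gives the robot as it stands.
- The arm moves only by the shell command python3 -m handwheel 'ROWS' [OPENING] [FORCE]. ROWS is JSON, a list of rows, each a list of 6 numbers: the shift along the tool's x, y, z in units of 300 mm (1.0 is 300 mm), then the turn, a rotation vector about the tool's x, y, z in units of pi/2 rad (1.0 is pi/2 rad). A call has 1 to 12 rows; each row is the pose to reach, as a shift and turn from the pose commanded when the call began, along the tool's axes at that moment; what a row does not reach only later rows make up. A row lasts 1/12 s, in which the tool goes at most 41.7 mm and 7.16 degrees, less where a joint would pass 70% of its speed; a pose out of reach is approached as far as the arm can. A call with a number of a shift or a turn outside -1 to 1 is refused whole. A call with a gripper value outside its range is refused whole. OPENING is the closure, from 0 (fully open) to 1 (shut), set as the call begins (- or left out, the last holds). The fingers move at their own pace and stop on an object; FORCE is the grip in N (left out, the last holds). Time passes only in rows, so rows that repeat a pose let the fingers close. It gives the time, the measured TCP pose, the force, the opening and the grip force at its end, in the units of the state.
- env.sense(): the state, without advancing time (a new reading comes with each control period).
- env.get_image(name): name is "side" or "top" or "wrist"; returns a dict with "color" (384x512x3 uint8, red, green, blue), "K" (3x3 intrinsics, pixels), "k1" (the pictures are not rectified: a ray, as slopes to the right and down, at radius r is drawn at 1 + k1 r^2 times it, then the intrinsics apply), "rvec" (rotation vector, rad) and "tvec" (3), from world to camera coordinates, as OpenCV has them; the wrist camera has in their place "mount" (4x4, takes a point from camera to tool coordinates, whose origin is the TCP and whose axes are the flange's). Camera axes: x right, y down, z forward; pixel columns grow to the right and rows downward; lengths in m; the calibration is good to about 2 mm. A picture is of the moment at which its call begins: read the wrist's pose just before it. There is no depth.
- env.hand_in(): hands the job in; it is judged then, once.
The state is a dict: "clock": time; "qpos": joint angles; "qvel": joint speeds; "tau": joint torques, N m; "position": TCP position; "orientation": TCP orientation; "wrist_force": force on the tool from outside, world axes, zero at the start; "moment": the same for the moment, N m; "gripper_width": opening from 0.0 (shut) to 1.0 (fully open); "finger_force": force on a finger pad.
Only numpy, scipy, OpenCV 4.12 (cv2) and the standard library are available. Lean on these libraries where they do the work, as an engineer would, in place of code of your own. Each camera call takes 0.05 s, during which the arm holds its last target. There are 200 camera calls.

## Working session

There is one attempt and no reset: what is moved stays moved. The work goes in short steps, Python scripts to look and compute and a shell command to move; the robot and the scene stay as the last step left them, time stands still between calls to the robot, and variables do not carry over. Pictures are saved under pics/ and viewed, at most 10 in all, crops included, and the job is handed in when it is done.

```bash
mkdir -p pics; python3 - <<'E'
from rig import env
import cv2
s=env.sense()
print({k:s[k] for k in ("clock","position","orientation","gripper_width")})
for n in ("top","side"):
    d=env.get_image(n); cv2.imwrite(f"pics/{n}0.png",cv2.resize(d["color"][:,:,::-1],(800,600),interpolation=cv2.INTER_CUBIC))
    print(n,d["K"],d["k1"],d["rvec"],d["tvec"])
E
```

```text
{'clock': 0.0, 'position': array([ 0.20455474, -0.59008095,  0.24155234]), 'orientation': array([ 9.86114062e-01,  1.66067710e-01, -1.83145624e-04, -7.34343436e-04]), 'gripper_width': 1.0009331833633321}
top [[451.16131353   0.         257.91633131]
 [  0.         451.16131353 185.42839173]
 [  0.           0.           1.        ]] -0.15018760366678313 [ 2.13770201 -2.10056804  0.19616539] [-0.07607524  0.49887509  1.21096764]
side [[456.20036782   0.         245.85315228]
 [  0.         456.20036782 191.86660194]
 [  0.           0.           1.        ]] -0.07537849008574743 [ 0.48992411 -2.63166194  1.30840585] [0.40059127 0.2317683  1.13137421]
```

View pics/top0.png

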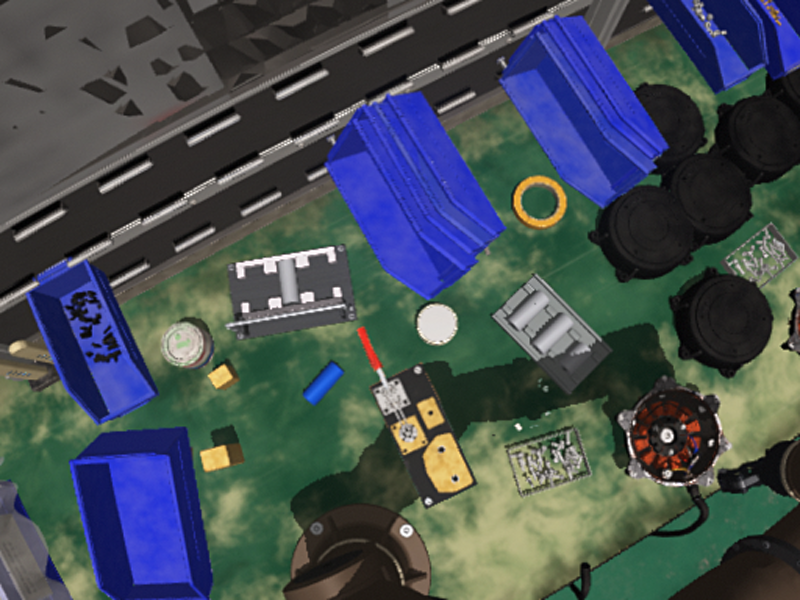

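View pics/side0.png

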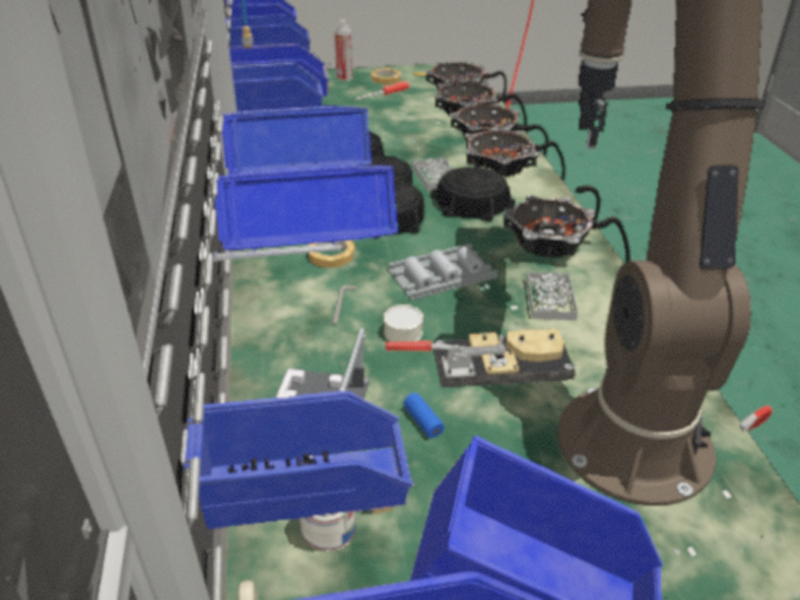

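The top picture shows the cage at about (290,290) with its keeper raised, the tray at (550,330) with two visible rollers, and a blue decoy at (323,383). The side picture shows the keeper upright at (355,360) and the tray at (440,270). I'll enlarge both.

```bash
cat > h.py <<'E'
import numpy as np, cv2
from rig import env
from scipy.spatial.transform import Rotation as R
def ray(d,uv):
    p=(np.array(uv,float)-d["K"][:2,2])/np.array([d["K"][0,0],d["K"][1,1]])
    q=p.copy()
    for _ in range(30): q=p/(1+d["k1"]*(q@q))
    v=np.array([q[0],q[1],1.])
    if "mount" in d:
        s=d["state"]; M=d["mount"]; Rt=R.from_quat(s["orientation"])
        return Rt.apply(M[:3,3])+s["position"], Rt.apply(M[:3,:3]@v)
    Rm=cv2.Rodrigues(np.array(d["rvec"],float))[0]
    return -Rm.T@np.array(d["tvec"]), Rm.T@v
def atz(d,uv,z):
    o,v=ray(d,uv); return o+v*(z-o[2])/v[2]
def proj(d,P):
    P=np.array(P,float)
    if "mount" in d:
        s=d["state"]; M=d["mount"]; t=R.from_quat(s["orientation"]).inv().apply(P-s["position"])
        c=M[:3,:3].T@(t-M[:3,3])
    else: c=cv2.Rodrigues(np.array(d["rvec"],float))[0]@P+np.array(d["tvec"])
    q=c[:2]/c[2]; q=q*(1+d["k1"]*(q@q)); return q*d["K"][0,0]+d["K"][:2,2]
def img(n):
    s=env.sense(); d=env.get_image(n); d["state"]=s; return d
# tool-frame row from current pose to target position/orientation
def row(p,q,s=None):
    s=s or env.sense(); r0=R.from_quat(s["orientation"])
    return np.round(np.r_[r0.inv().apply(np.array(p)-s["position"])/.3,(r0.inv()*R.from_quat(q)).as_rotvec()/(np.pi/2)],4)
E
python3 - <<'E'
from h import *
d=img("top"); c=d["color"][:,:,::-1]
a=cv2.resize(c[150:225,140:235],(760,600),interpolation=cv2.INTER_CUBIC)
b=cv2.resize(c[165:260,305:400],(600,600),interpolation=cv2.INTER_CUBIC)
cv2.imwrite("pics/cage.png",a); cv2.imwrite("pics/tray.png",b)
E
```

```text
(no output)
```

View pics/cage.png

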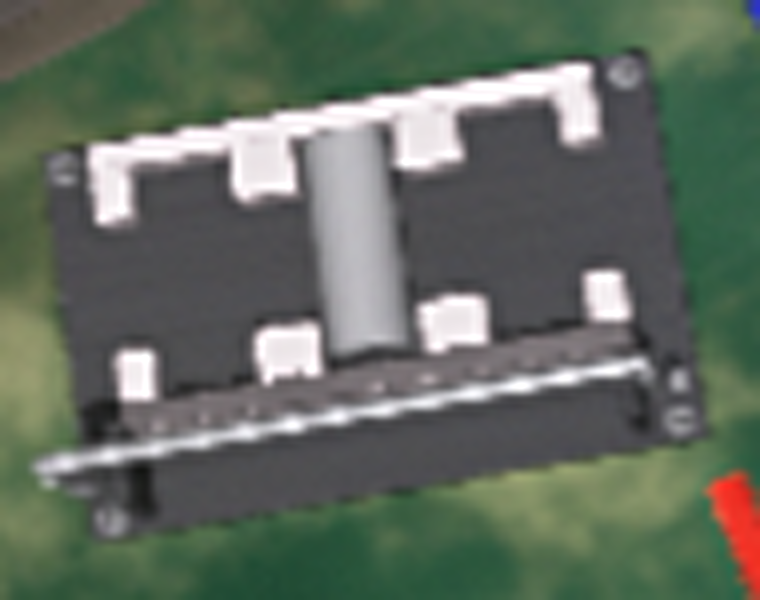

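View pics/tray.png

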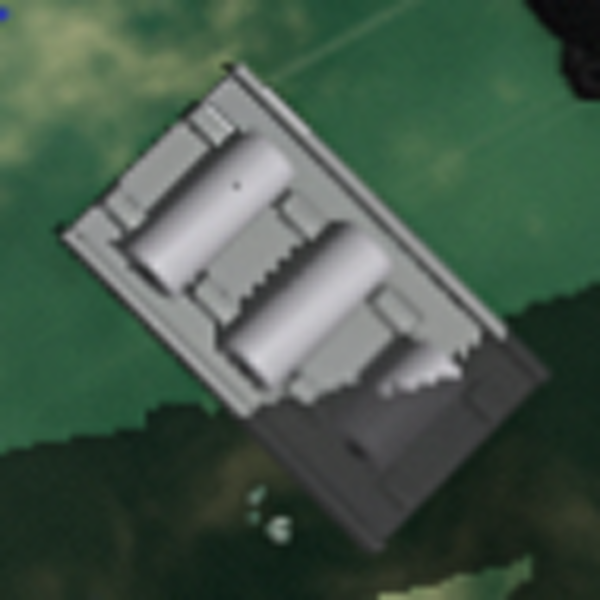

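The cage crop shows base-plate corners at TL (45,158), TR (645,50), BR (708,438) and BL (95,540). The middle roller spans (345,130) to (370,350). The tray crop shows corners at (235,65), (550,375), (380,550) and (62,235), with the two long rollers centred near (215,212) and (308,305). The third roller, in shadow, is short.

```bash
python3 - <<'E'
from h import *
from scipy.optimize import least_squares
d=img("top")
def fit(pts,obj,sc,off,x0):
    px=(np.array(pts)+.5)/sc-.5+off
    def w(p,o): c,s=np.cos(p[2]),np.sin(p[2]); return [p[0]+c*o[0]-s*o[1],p[1]+s*o[0]+c*o[1],o[2]]
    f=lambda p:np.ravel([proj(d,w(p,o))-q for o,q in zip(obj,px)])
    r=least_squares(f,x0); print(np.round(r.x,4),"deg",np.degrees(r.x[2]).round(2),"px",np.round(r.fun,2)); return r.x
a,b=.0725,.113
P=np.array
fit([(45,158),(645,50),(708,438),(95,540)],[(a,b,.008),(a,-b,.008),(-a,-b,.008),(-a,b,.008)],8,(140,150),[.55,.2,.1])
a,b=.058,.1
sc=600/95
fit([(235,65),(550,375),(380,550),(62,235)],[(a,b,.02),(a,-b,.02),(-a,-b,.02),(-a,b,.02)],sc,(305,165),[.5,-.3,-.7])
for u in [(345,130),(370,350),(357,240)]: print("seat",atz(d,(P(u)+.5)/8-.5+(140,150),.04).round(4))
for u in [(215,212),(308,305),(275,150),(155,280)]: print("rol",atz(d,(P(u)+.5)/sc-.5+(305,165),.04).round(4))
print(env.sense()["clock"])
E
```

```text
[0.5014 0.1407 0.191 ] deg 10.95 px [-0.45 -0.34  0.4  -0.03  0.45 -0.12 -0.43  0.45]
[ 0.4309 -0.3388 -0.781 ] deg -44.75 px [ 0.26 -0.68  0.46 -0.44 -0.29  0.8  -0.42  0.27]
seat [0.5547 0.1477 0.04  ]
seat [0.4755 0.1349 0.04  ]
seat [0.5149 0.1414 0.04  ]
rol [ 0.4691 -0.2941  0.04  ]
rol [ 0.4281 -0.335   0.04  ]
rol [ 0.4976 -0.3215  0.04  ]
rol [ 0.4383 -0.2669  0.04  ]
0.2
```

```bash
python3 - <<'E'
from h import *
d=img("top"); P=np.array
print("cam",ray(d,(0,0))[0].round(3))
print("bin",atz(d,P((430,298))/1.5625,.17).round(3), "tin",atz(d,P((437,323))/1.5625,.04).round(3))
c=P([.5147,.1433]);th=np.radians(10.95);x=P([np.cos(th),np.sin(th)]);y=P([-x[1],x[0]])
for t in (1.2,1.4,1.57,1.75,1.9):
  out=[]
  for r in (60,84):
    for yy in (102,-102):
      q=c+x*(-.072+r/1e3*np.cos(t))+y*yy/1e3
      out.append(((proj(d,[*q,.046+r/1e3*np.sin(t)])-(140,150)+.5)*8).round())
  print(t,*out)
q=R.from_euler("xyz",[np.pi,0,np.radians(-44.75)]).as_quat()
print(row([.43,-.34,.2],q)); print(row([.36,-.30,.2],q))
E
```

```text
cam [ 0.262 -0.076  1.283]
bin [ 0.464 -0.112  0.17 ] tin [ 0.442 -0.129  0.04 ]
1.2 [ 44. 400.] [643. 297.] [ 24. 364.] [633. 258.]
1.4 [ 46. 432.] [648. 329.] [ 27. 409.] [640. 304.]
1.57 [ 50. 462.] [653. 358.] [ 31. 451.] [646. 345.]
1.75 [ 54. 494.] [658. 390.] [ 38. 497.] [654. 391.]
1.9 [ 59. 520.] [663. 416.] [ 45. 535.] [661. 429.]
[ 9.830e-01 -5.422e-01  1.401e-01 -4.000e-04  3.000e-04  7.097e-01]
[ 8.062e-01 -7.446e-01  1.402e-01 -4.000e-04  3.000e-04  7.097e-01]
```

```bash
python3 -m handwheel '[[0.983,-0.542,0.14,0,0,0.7097],[0.983,-0.542,0.14,0,0,0.7097],[0.983,-0.542,0.14,0,0,0.7097],[0.983,-0.542,0.14,0,0,0.7097],[0.983,-0.542,0.14,0,0,0.7097],[0.983,-0.542,0.14,0,0,0.7097],[0.983,-0.542,0.14,0,0,0.7097],[0.983,-0.542,0.14,0,0,0.7097],[0.983,-0.542,0.14,0,0,0.7097],[0.983,-0.542,0.14,0,0,0.7097],[0.983,-0.542,0.14,0,0,0.7097],[0.983,-0.542,0.14,0,0,0.7097]]' 0.47 40
python3 - <<'E'
from h import *
d=img("wrist"); cv2.imwrite("pics/w1.png",cv2.resize(d["color"][:,:,::-1],(800,600),interpolation=cv2.INTER_CUBIC))
np.save("w1.npy",d,allow_pickle=True)
print(d["mount"].round(3),d["state"]["position"],d["state"]["gripper_width"],d["state"]["qpos"])
E
```

```text
clock: 1.25
position: [0.4299, -0.3405, 0.2003]
orientation: [0.925, -0.38, -0.0, 0.0]
wrist_force: [-0.1, 0.6, 0.3]
gripper_width: 0.529
finger_force: 0.0
[[-0.001 -0.953 -0.302  0.077]
 [ 1.    -0.    -0.001 -0.001]
 [ 0.001 -0.302  0.953 -0.132]
 [ 0.     0.     0.     1.   ]] [ 0.42992394 -0.34048231  0.20029904] 0.5289685322083836 [ 0.45840125  0.35004657  0.14975199  1.82559335 -0.06140692  0.9705729
 -1.71610184]
```

View pics/w1.png

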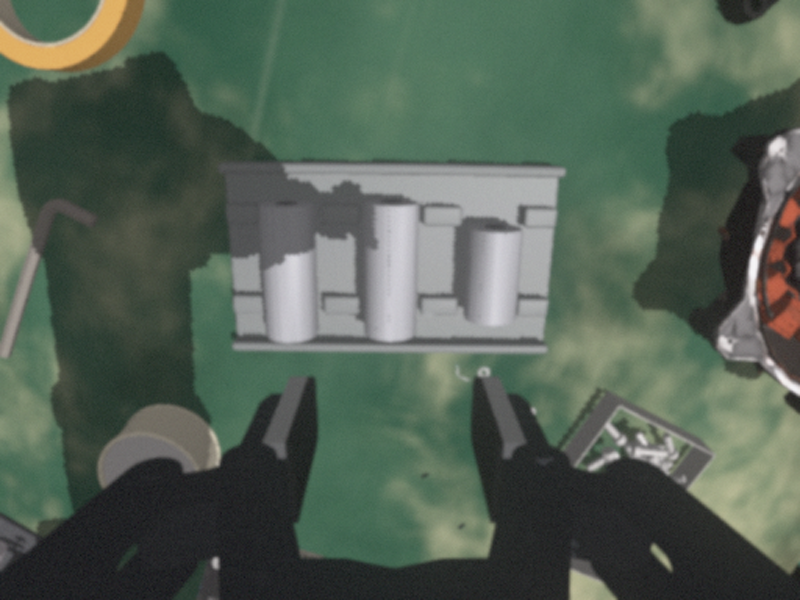

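The wrist view shows all three grooves. The left long roller spans (289,206) to (292,340), the middle one (392,205) to (391,340), and the short one on the right (495,230) to (493,323).

```bash
python3 - <<'E'
from h import *
d=np.load("w1.npy",allow_pickle=True).item(); P=np.array
for n,a,b in (("L",(288,206),(292,340)),("M",(392,205),(391,340)),("S",(495,231),(493,323))):
    A,B=[atz(d,(P(u)+.5)/1.5625-.5,.04) for u in (a,b)]
    c=(A+B)/2; print(n,c.round(4),"len",np.linalg.norm(A-B).round(4),"yaw",np.degrees(np.arctan2(*(A-B)[1::-1])).round(1))
th=np.radians(-44.75)
q=R.from_euler("xyz",[np.pi,0,th]).as_quat()
t=P([.4309,-.3388])
for yy in (.06,0,-.06): print((t+yy*P([-np.sin(th),np.cos(th)])).round(4))
for r in ((222,170),(565,170),(547,350),(233,350)): print(atz(d,(P(r)+.5)/1.5625-.5,.02).round(4))
E
```

```text
L [ 0.4704 -0.2963  0.04  ] len 0.0781 yaw -46.3
M [ 0.4304 -0.3371  0.04  ] len 0.0783 yaw -45.2
S [ 0.3885 -0.3769  0.04  ] len 0.0538 yaw -42.7
[ 0.4731 -0.2962]
[ 0.4309 -0.3388]
[ 0.3887 -0.3814]
[ 0.5391 -0.3082  0.02  ]
[ 0.4012 -0.4477  0.02  ]
[ 0.3229 -0.3686  0.02  ]
[ 0.4623 -0.2276  0.02  ]
```

```bash
python3 -m handwheel '[[-0.004,-0.1,0.1,0,0,0],[-0.008,-0.2,0.2,0,0,0],[-0.008,-0.2,0.3,0,0,0],[-0.008,-0.2,0.4,0,0,0],[-0.008,-0.2,0.47,0,0,0],[-0.008,-0.2,0.53,0,0,0],[-0.008,-0.2,0.57,0,0,0],[-0.008,-0.2,0.593,0,0,0],[-0.008,-0.2,0.593,0,0,0],[-0.008,-0.2,0.593,0,0,0]]' 0.47 40
python3 -m handwheel '[[0,0,0,0,0,0],[0,0,0,0,0,0],[0,0,0,0,0,0],[0,0,0,0,0,0],[0,0,0,0,0,0],[0,0,0,0,0,0]]' 0.9 50
```

```text
clock: 2.13
position: [0.4704, -0.2969, 0.0227]
orientation: [0.925, -0.381, 0.0, 0.0]
wrist_force: [0.3, 1.1, -0.3]
gripper_width: 0.53
finger_force: 0.0
clock: 2.63
position: [0.4716, -0.2965, 0.0237]
orientation: [0.925, -0.381, 0.001, 0.0]
wrist_force: [-0.2, 0.9, 6.9]
gripper_width: 0.361
finger_force: 49.4
```

```bash
cat > way.py <<'E'
from h import *
def Q(yaw): return R.from_euler("xyz",[np.pi,0,np.radians(yaw)]).as_quat()
def ways(W,s=None):
    s=dict(s or env.sense())
    for w in W: print(w,row(w[:3],Q(w[3]),s).tolist())
def st(x,y,z,yaw): return dict(position=np.array([x,y,z]),orientation=Q(yaw))
E
python3 - <<'E'
from way import *
ways([(.4705,-.2965,.09,-44.75),(.44,-.285,.15,-44.75),(.36,-.24,.2,-40),(.365,-.16,.2,-25)])
print(2); ways([(.39,-.08,.2,-15),(.40,.0,.2,-3),(.43,.08,.21,8),(.48,.13,.22,10.95)],st(.365,-.16,.2,-25))
E
```

```text
(0.4705, -0.2965, 0.09, -44.75) [-0.0021, 0.0026, -0.2209, -0.0005, -0.0015, 0.0]
(0.44, -0.285, 0.15, -44.75) [-0.1008, 0.0468, -0.4212, -0.0005, -0.0015, 0.0]
(0.36, -0.24, 0.2, -40) [-0.3954, 0.1278, -0.5887, -0.0005, -0.0016, -0.0527]
(0.365, -0.16, 0.2, -25) [-0.5712, -0.0733, -0.5889, -0.0002, -0.0016, -0.2194]
2
(0.39, -0.08, 0.2, -15) [-0.0372, -0.2769, -0.0, -0.0, 0.0, -0.1111]
(0.4, 0.0, 0.2, -3) [-0.1197, -0.5327, -0.0, -0.0, 0.0, -0.2444]
(0.43, 0.08, 0.21, 8) [-0.1417, -0.8166, -0.0333, 0.0, 0.0, -0.3667]
(0.48, 0.13, 0.22, 10.95) [-0.0611, -1.0381, -0.0667, 0.0, 0.0, -0.3994]
```

```bash
python3 -m handwheel '[[0,0,-0.06,0,0,0],[0,0,-0.14,0,0,0],[0,0,-0.22,0,0,0],[-0.05,0.02,-0.32,0,0,0],[-0.1,0.047,-0.42,0,0,0],[-0.2,0.07,-0.48,0,0,-0.02],[-0.3,0.1,-0.53,0,0,-0.04],[-0.395,0.128,-0.588,0,0,-0.053],[-0.45,0.06,-0.588,0,0,-0.11],[-0.51,-0.01,-0.588,0,0,-0.165],[-0.571,-0.073,-0.588,0,0,-0.219],[-0.571,-0.073,-0.588,0,0,-0.219]]' 0.9 50
python3 - <<'E'
from way import *
ways([(.39,-.08,.2,-15),(.40,.0,.2,-3),(.43,.08,.21,8)]); print(env.sense()["qpos"].round(2))
E
```

```text
clock: 3.63
position: [0.3636, -0.1551, 0.1988]
orientation: [0.977, -0.212, -0.001, -0.001]
wrist_force: [0.3, 0.8, -6.0]
gripper_width: 0.355
finger_force: 51.7
(0.39, -0.08, 0.2, -15) [-0.0234, -0.2644, -0.0037, -0.001, 0.0009, -0.1051]
(0.4, 0.0, 0.2, -3) [-0.1035, -0.521, -0.0032, -0.0011, 0.0008, -0.2384]
(0.43, 0.08, 0.21, 8) [-0.1229, -0.8052, -0.0361, -0.0012, 0.0007, -0.3606]
[ 0.27  0.11  0.    2.15 -0.    0.88 -1.73]
```

```bash
python3 -m handwheel '[[-0.01,-0.09,0,0,0,-0.035],[-0.02,-0.18,0,0,0,-0.07],[-0.025,-0.265,0,0,0,-0.105],[-0.05,-0.35,0,0,0,-0.15],[-0.08,-0.435,0,0,0,-0.195],[-0.103,-0.52,0,0,0,-0.238],[-0.11,-0.61,-0.01,0,0,-0.28],[-0.117,-0.71,-0.025,0,0,-0.32],[-0.123,-0.805,-0.036,0,0,-0.36],[-0.1,-0.88,-0.05,0,0,-0.38],[-0.05,-0.96,-0.065,0,0,-0.395],[-0.05,-0.96,-0.065,0,0,-0.395]]' 0.9 50
python3 - <<'E'
from h import *
d=img("wrist"); cv2.imwrite("pics/w2.png",cv2.resize(d["color"][:,:,::-1],(800,600),interpolation=cv2.INTER_CUBIC))
np.save("w2.npy",d,allow_pickle=True); print(d["state"]["position"],R.from_quat(d["state"]["orientation"]).as_euler("xyz",True))
E
```

```text
clock: 4.63
position: [0.4766, 0.111, 0.2193]
orientation: [0.996, 0.094, 0.002, -0.001]
wrist_force: [2.7, -0.7, -4.9]
gripper_width: 0.357
finger_force: 51.9
[0.47657846 0.11101348 0.21929386] [-179.89431463   -0.27142258   10.74578471]
```

View pics/w2.png

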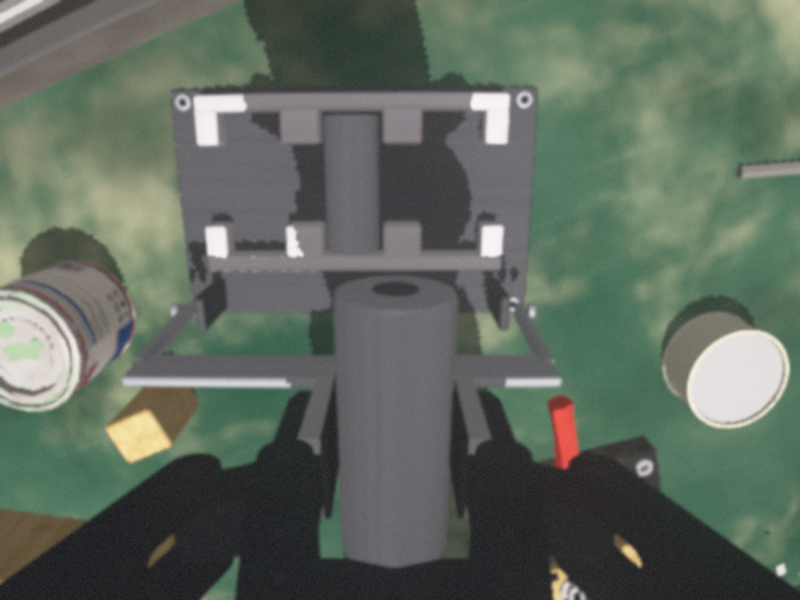

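The wrist view over the cage shows the pocket walls at the frame top. The right pocket lies between x=422 and 485, from y=112 to 255, and the left one between x=217/229 and 281/290. The held roller's far face is centred at (397,290).

```bash
python3 - <<'E'
from way import *
from scipy.optimize import least_squares
d=np.load("w2.npy",allow_pickle=True).item(); P=np.array
px=lambda u:(P(u,float)+.5)/1.5625-.5
# roller far-face centre: plane tool x=+.04 ? intersect ray with tool z=0
s=d["state"]; Rt=R.from_quat(s["orientation"])
o,v=ray(d,px((397,290))); o=Rt.inv().apply(o-s["position"]); v=Rt.inv().apply(v)
for z in (-.003,0,.003): t=(z-o[2])/v[2]; print("face",(o+v*t).round(4))
pts=[((321,143),(.024,.0185)),((384,143),(.024,-.0185)),((323,240),None),((422,143),(.024,-.0415)),((281,143),(.024,.0415)),((486,143),(.024,-.0785)),((217,143),(.024,.0785)),
 ((422,222),(-.024,-.0415)),((385,222),(-.024,-.0185)),((480,226),(-.024,-.0785)),((229,226),(-.024,.0785)),((300,112),(.043,.03)),((400,112),(.043,-.03)),((400,252),(-.043,-.03))]
pts=[(u,o) for u,o in pts if o]
W=P([atz(d,px(u),.026)[:2] for u,_ in pts]); O=P([o for _,o in pts])
def f(p): c,q=np.cos(p[2]),np.sin(p[2]); return (p[:2]+O@P([[c,q],[-q,c]])-W)
r=least_squares(lambda p:f(p).ravel(),[.51,.14,.19],loss="soft_l1",f_scale=.001); print(r.x.round(4),np.degrees(r.x[2]))
c,q=np.cos(r.x[2]),np.sin(r.x[2]); print((f(r.x)@P([[c,-q],[q,c]])*1e3).round(1).tolist())
for y in (-.06,0,.06): print(y,(r.x[:2]+y*P([-q,c])).round(4))
for u in ((352,114),(354,250)): print("seat",atz(d,px(u),.04).round(4))
E
```

```text
face [ 0.0395 -0.     -0.003 ]
face [0.0386 0.     0.    ]
face [0.0377 0.     0.003 ]
[0.5181 0.1455 0.1876] 10.749959074092718
[[0.0, 0.7], [0.2, 0.5], [0.2, -0.3], [-0.2, 0.1], [0.0, 0.2], [-0.8, -1.0], [-1.3, 0.3], [-1.3, 0.9], [1.1, -1.4], [0.8, 2.2], [1.4, 0.6], [1.8, -1.7], [-1.7, -1.5]]
-0.06 [0.5292 0.0865]
0 [0.5181 0.1455]
0.06 [0.5069 0.2044]
seat [0.5575 0.1512 0.04  ]
seat [0.4819 0.1373 0.04  ]
```

```bash
python3 - <<'E'
from way import *
ways([(.5295,.0865,.21,10.75),(.5295,.0865,.09,10.75)])
E
```

```text
(0.5295, 0.0865, 0.21, 10.75) [0.1667, 0.1078, 0.0284, -0.0005, -0.001, -0.0014]
(0.5295, 0.0865, 0.09, 10.75) [0.1661, 0.1081, 0.4284, -0.0005, -0.001, -0.0014]
```

```bash
python3 -m handwheel '[[0.08,0.05,0.01,0,0,0],[0.167,0.108,0.028,0,0,0],[0.167,0.108,0.028,0,0,0],[0.167,0.108,0.13,0,0,0],[0.167,0.108,0.23,0,0,0],[0.167,0.108,0.33,0,0,0],[0.167,0.108,0.4,0,0,0],[0.167,0.108,0.428,0,0,0],[0.167,0.108,0.428,0,0,0],[0.167,0.108,0.428,0,0,0]]' 0.9 50
python3 - <<'E'
from h import *
d=img("wrist"); cv2.imwrite("pics/w3.png",cv2.resize(d["color"][:,:,::-1],(800,600),interpolation=cv2.INTER_CUBIC))
np.save("w3.npy",d,allow_pickle=True); print(d["state"]["position"],R.from_quat(d["state"]["orientation"]).as_euler("xyz",True))
E
```

```text
clock: 5.52
position: [0.5279, 0.0844, 0.0904]
orientation: [0.996, 0.091, -0.0, 0.0]
wrist_force: [-0.1, 0.8, -4.9]
gripper_width: 0.356
finger_force: 51.7
[0.52785856 0.08435828 0.09035766] [1.79981951e+02 1.95544768e-02 1.04819490e+01]
```

View pics/w3.png

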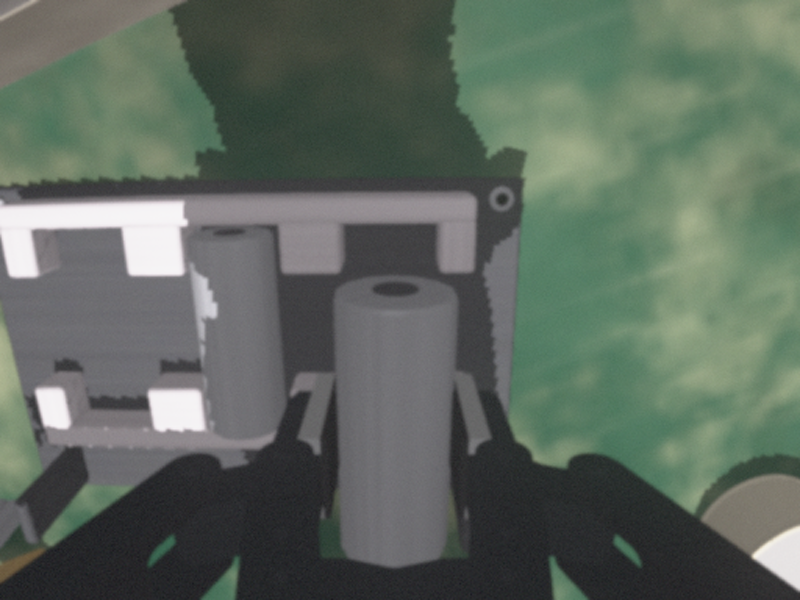

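The right pocket's far corner is visible close up: walls at x=344 and 438, block tips at y=272, and the bar's inner edge at y=223.

```bash
python3 - <<'E'
from way import *
from scipy.optimize import least_squares
d=np.load("w3.npy",allow_pickle=True).item(); P=np.array
px=lambda u:(P(u,float)+.5)/1.5625-.5
pts=[((344,272),(.024,-.0415)),((438,272),(.024,-.0785)),((281,272),(.024,-.0185)),((184,274),(.024,.0185)),((122,274),(.024,.0415)),((38,275),(.024,.0785)),((390,224),(.043,-.06)),((90,228),(.043,.06)),((205,430),None),((150,388),(-.024,.0415)),((70,390),(-.024,.0785))]
pts=[(u,o) for u,o in pts if o]
W=P([atz(d,px(u),.026)[:2] for u,_ in pts]); O=P([o for _,o in pts])
def f(p): c,q=np.cos(p[2]),np.sin(p[2]); return (p[:2]+O@P([[c,q],[-q,c]])-W)
r=least_squares(lambda p:f(p).ravel(),[.51,.14,.19],loss="soft_l1",f_scale=.001); print(r.x.round(4),np.degrees(r.x[2]))
c,q=np.cos(r.x[2]),np.sin(r.x[2]); print((f(r.x)@P([[c,-q],[q,c]])*1e3).round(1).tolist())
M=P([[c,-q],[q,c]])
print("TCP in cage",((d["state"]["position"][:2]-r.x[:2])@M).round(4))
for y in (-.06,.06): print(y,(r.x[:2]+y*P([-q,c])).round(4))
for u in ((233,231),(248,432)): print("seat in cage",((atz(d,px(u),.04)[:2]-r.x[:2])@M).round(4))
s=d["state"];Rt=R.from_quat(s["orientation"]);o,v=ray(d,px((396,289))); o=Rt.inv().apply(o-s["position"]); v=Rt.inv().apply(v); print((o-v*o[2]/v[2]).round(4))
E
```

```text
[0.5184 0.1451 0.1932] 11.06721224968306
[[-0.1, 0.6], [0.3, -1.1], [-0.4, -0.2], [-0.1, -0.7], [-0.5, -2.4], [-0.6, -0.4], [0.9, -0.4], [0.4, 6.2], [0.1, 1.3], [1.4, 2.8]]
TCP in cage [-0.0024 -0.0614]
-0.06 [0.53   0.0862]
0.06 [0.5069 0.204 ]
seat in cage [ 0.0429 -0.0057]
seat in cage [-0.036  -0.0034]
[ 0.0389 -0.0003  0.    ]
```

```bash
python3 - <<'E'
from way import *
print(env.sense()["position"]); ways([(.5302,.0864,.05,11)])
E
```

```text
[0.52859499 0.08463243 0.09110817]
(0.5302, 0.0864, 0.05, 11) [0.0061, -0.0048, 0.137, 0.0001, -0.001, -0.0058]
```

```bash
python3 -m handwheel '[[0.006,-0.005,0.03,0,0,-0.006],[0.006,-0.005,0.08,0,0,-0.006],[0.006,-0.005,0.12,0,0,-0.006],[0.006,-0.005,0.137,0,0,-0.006],[0.006,-0.005,0.137,0,0,-0.006],[0.006,-0.005,0.137,0,0,-0.006],[0.006,-0.005,0.137,0,0,-0.006]]' 0.9 50
python3 -c "
from way import *
for i in range(3): print(env.sense()['position'])
ways([(.5302,.0864,.026,11)])"
```

```text
clock: 6.15
position: [0.5301, 0.0867, 0.0496]
orientation: [0.995, 0.096, 0.001, -0.0]
wrist_force: [-0.5, -0.4, -5.7]
gripper_width: 0.355
finger_force: 51.9
[0.53014015 0.08674693 0.04963241]
[0.53014015 0.08674693 0.04963241]
[0.53014015 0.08674693 0.04963241]
(0.5302, 0.0864, 0.026, 11) [-0.0001, 0.0012, 0.0788, -0.0, -0.001, 0.0005]
```

```bash
python3 -m handwheel '[[0,0.001,0.02,0,0,0],[0,0.001,0.035,0,0,0],[0,0.001,0.05,0,0,0],[0,0.001,0.065,0,0,0],[0,0.001,0.08,0,0,0],[0,0.001,0.083,0,0,0],[0,0.001,0.083,0,0,0]]' 0.9 50
```

```text
clock: 6.73
position: [0.5294, 0.0862, 0.0238]
orientation: [0.995, 0.096, -0.0, 0.0]
wrist_force: [-1.8, -0.5, -2.0]
gripper_width: 0.354
finger_force: 52.4
```

```bash
python3 -m handwheel '[[0,0,0,0,0,0],[0,0,0,0,0,0],[0,0,0,0,0,0],[0,0,0,0,0,0],[0,0,-0.05,0,0,0],[0,0,-0.12,0,0,0],[0,0,-0.22,0,0,0],[0,0,-0.34,0,0,0],[0,0,-0.46,0,0,0],[0,0,-0.58,0,0,0],[0,0,-0.62,0,0,0],[0,0,-0.62,0,0,0]]' 0.47 50
python3 - <<'E'
from way import *
d=img("wrist"); cv2.imwrite("pics/w4.png",cv2.resize(d["color"][:,:,::-1],(800,600),interpolation=cv2.INTER_CUBIC))
np.save("w4.npy",d,allow_pickle=True); print(env.sense()["position"])
ways([(.43,.06,.22,5),(.40,0,.2,-5),(.375,-.08,.2,-18),(.36,-.16,.2,-28)])
E
```

```text
clock: 7.73
position: [0.5316, 0.0869, 0.214]
orientation: [0.995, 0.096, 0.004, -0.0]
wrist_force: [0.6, 0.2, -0.8]
gripper_width: 0.533
finger_force: 0.0
[0.53050602 0.08647355 0.21168063]
(0.43, 0.06, 0.22, 5) [-0.3456, 0.0225, -0.0291, -0.0001, -0.0026, 0.0671]
(0.4, 0, 0.2, -5) [-0.4823, 0.1996, 0.037, -0.0003, -0.0026, 0.1782]
(0.375, -0.08, 0.2, -18) [-0.6152, 0.4454, 0.0365, -0.0006, -0.0025, 0.3227]
(0.36, -0.16, 0.2, -28) [-0.7153, 0.6975, 0.0361, -0.0008, -0.0025, 0.4338]
```

View pics/w4.png

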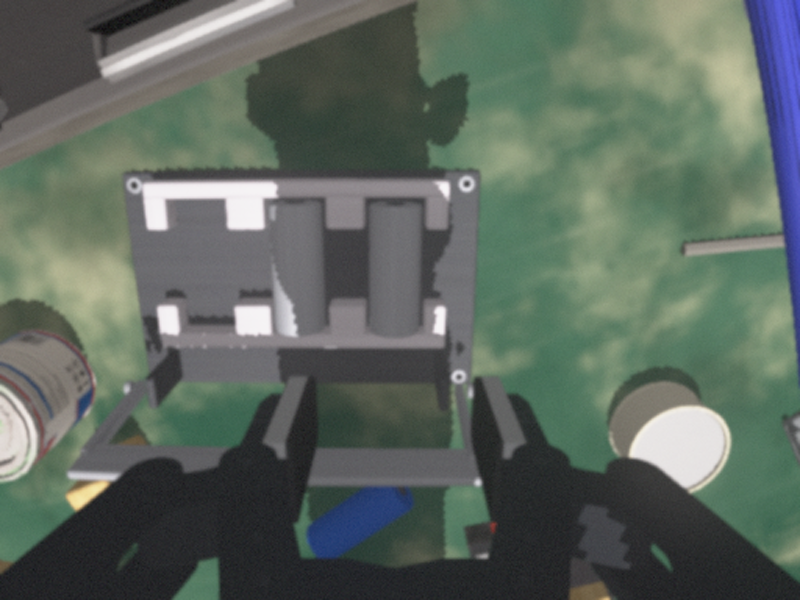

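The first roller lies in the right pocket, spanning (370–422, 203–335), with the same extent as the seated roller. Now for the second.

```bash
python3 -m handwheel '[[-0.12,0.01,-0.02,0,0,0.02],[-0.24,0.015,-0.03,0,0,0.045],[-0.345,0.022,-0.03,0,0,0.067],[-0.41,0.11,0.01,0,0,0.12],[-0.48,0.2,0.037,0,0,0.178],[-0.52,0.28,0.037,0,0,0.23],[-0.57,0.36,0.037,0,0,0.28],[-0.615,0.445,0.037,0,0,0.322],[-0.65,0.53,0.037,0,0,0.36],[-0.68,0.61,0.037,0,0,0.4],[-0.715,0.697,0.037,0,0,0.434],[-0.715,0.697,0.037,0,0,0.434]]' 0.47 50
python3 - <<'E'
from way import *
print(env.sense()["position"])
ways([(.4304,-.337,.15,-44.75),(.4304,-.337,.08,-44.75)])
E
```

```text
clock: 8.78
position: [0.3569, -0.1645, 0.1976]
orientation: [0.969, -0.246, -0.001, 0.001]
wrist_force: [0.4, -0.6, 0.8]
gripper_width: 0.531
finger_force: 0.0
[ 0.35689329 -0.16445767  0.19764905]
(0.4304, -0.337, 0.15, -44.75) [0.4902, 0.3879, 0.1589, 0.0015, 0.0008, 0.1802]
(0.4304, -0.337, 0.08, -44.75) [0.4906, 0.3874, 0.3923, 0.0015, 0.0008, 0.1802]
```

```bash
python3 -m handwheel '[[0.1,0.08,0.02,0,0,0.04],[0.2,0.16,0.04,0,0,0.08],[0.3,0.24,0.08,0,0,0.12],[0.4,0.32,0.12,0,0,0.15],[0.49,0.388,0.16,0,0,0.18],[0.49,0.388,0.25,0,0,0.18],[0.49,0.388,0.34,0,0,0.18],[0.49,0.388,0.392,0,0,0.18],[0.49,0.388,0.392,0,0,0.18],[0.49,0.388,0.392,0,0,0.18],[0.49,0.388,0.392,0,0,0.18]]' 0.47 50
python3 - <<'E'
from way import *
print(env.sense()["position"])
ways([(.4304,-.337,.0235,-44.75)])
E
```

```text
clock: 9.7
position: [0.4343, -0.3318, 0.0816]
orientation: [0.927, -0.376, 0.0, 0.0]
wrist_force: [1.3, 0.2, 0.2]
gripper_width: 0.528
finger_force: 0.0
[ 0.43432126 -0.33182529  0.08157099]
(0.4304, -0.337, 0.0235, -44.75) [0.0026, 0.0215, 0.1936, 0.0001, -0.0001, 0.0062]
```

```bash
python3 -m handwheel '[[0.003,0.021,0,0,0,0.006],[0.003,0.021,0,0,0,0.006],[0.003,0.021,0.05,0,0,0.006],[0.003,0.021,0.1,0,0,0.006],[0.003,0.021,0.15,0,0,0.006],[0.003,0.021,0.18,0,0,0.006],[0.003,0.021,0.194,0,0,0.006],[0.003,0.021,0.194,0,0,0.006],[0.003,0.021,0.194,0,0,0.006]]' 0.47 50
python3 -m handwheel '[[0,0,0,0,0,0],[0,0,0,0,0,0],[0,0,0,0,0,0],[0,0,0,0,0,0],[0,0,0,0,0,0],[0,0,0,0,0,0]]' 0.9 50
python3 - <<'E'
from way import *
ways([(.4304,-.337,.1,-44.75),(.36,-.24,.2,-40),(.365,-.16,.2,-25)])
E
```

```text
clock: 10.45
position: [0.4306, -0.3374, 0.0236]
orientation: [0.925, -0.381, 0.0, 0.0]
wrist_force: [-0.2, -0.9, -0.1]
gripper_width: 0.535
finger_force: 0.0
clock: 10.95
position: [0.4309, -0.3375, 0.0242]
orientation: [0.925, -0.381, 0.001, 0.0]
wrist_force: [-2.1, 0.6, 5.0]
gripper_width: 0.352
finger_force: 49.1
(0.4304, -0.337, 0.1, -44.75) [-0.0019, -0.0002, -0.2528, -0.0002, -0.0011, -0.0001]
(0.36, -0.24, 0.2, -40) [-0.3957, -0.0647, -0.5868, -0.0002, -0.0011, -0.0529]
(0.365, -0.16, 0.2, -25) [-0.5716, -0.2658, -0.587, -0.0, -0.0011, -0.2195]
```

```bash
python3 -m handwheel '[[0,0,-0.06,0,0,0],[0,0,-0.14,0,0,0],[0,0,-0.24,0,0,0],[-0.08,-0.01,-0.33,0,0,-0.01],[-0.17,-0.025,-0.42,0,0,-0.02],[-0.28,-0.045,-0.51,0,0,-0.035],[-0.395,-0.065,-0.587,0,0,-0.053],[-0.45,-0.13,-0.587,0,0,-0.11],[-0.51,-0.2,-0.587,0,0,-0.165],[-0.571,-0.266,-0.587,0,0,-0.219],[-0.571,-0.266,-0.587,0,0,-0.219],[-0.571,-0.266,-0.587,0,0,-0.219]]' 0.9 50
python3 - <<'E'
from way import *
print(env.sense()["gripper_width"],env.sense()["position"])
ways([(.39,-.08,.2,-15),(.40,.0,.2,-3),(.42,.08,.21,5)])
E
```

```text
clock: 11.95
position: [0.3645, -0.1585, 0.1993]
orientation: [0.977, -0.215, 0.0, -0.0]
wrist_force: [0.7, -1.2, -5.3]
gripper_width: 0.355
finger_force: 51.6
0.35479200376153625 [ 0.36453562 -0.15848883  0.19933738]
(0.39, -0.08, 0.2, -15) [-0.0331, -0.2731, -0.0022, -0.0001, -0.0001, -0.1098]
(0.4, 0.0, 0.2, -3) [-0.115, -0.529, -0.0022, -0.0001, -0.0001, -0.2431]
(0.42, 0.08, 0.21, 5) [-0.1667, -0.799, -0.0355, -0.0001, -0.0001, -0.332]
```

```bash
python3 -m handwheel '[[-0.01,-0.09,0,0,0,-0.035],[-0.02,-0.18,0,0,0,-0.07],[-0.033,-0.273,0,0,0,-0.11],[-0.06,-0.36,0,0,0,-0.155],[-0.09,-0.445,0,0,0,-0.2],[-0.115,-0.529,0,0,0,-0.243],[-0.13,-0.62,-0.01,0,0,-0.28],[-0.15,-0.71,-0.025,0,0,-0.31],[-0.167,-0.8,-0.036,0,0,-0.332],[-0.167,-0.8,-0.036,0,0,-0.332],[-0.167,-0.8,-0.036,0,0,-0.332],[-0.167,-0.8,-0.036,0,0,-0.332]]' 0.9 50
python3 - <<'E'
from way import *
print(env.sense()["gripper_width"],env.sense()["position"])
ways([(.47,.17,.21,9),(.507,.204,.21,11),(.507,.204,.09,11)])
E
```

```text
clock: 12.95
position: [0.421, 0.0776, 0.2095]
orientation: [0.999, 0.041, -0.0, 0.0]
wrist_force: [0.3, -0.4, -5.1]
gripper_width: 0.357
finger_force: 51.9
0.35746122532815616 [0.42099732 0.07759721 0.20954515]
(0.47, 0.17, 0.21, 9) [0.1881, -0.2935, -0.0019, 0.0005, 0.0007, -0.0476]
(0.507, 0.204, 0.21, 11) [0.3203, -0.3963, -0.0022, 0.0005, 0.0007, -0.0698]
(0.507, 0.204, 0.09, 11) [0.3208, -0.3967, 0.3978, 0.0005, 0.0007, -0.0698]
```

```bash
python3 -m handwheel '[[0.06,-0.1,0,0,0,-0.016],[0.12,-0.2,0,0,0,-0.03],[0.188,-0.293,0,0,0,-0.048],[0.25,-0.345,0,0,0,-0.06],[0.32,-0.396,0,0,0,-0.07],[0.32,-0.396,0,0,0,-0.07],[0.32,-0.396,0.1,0,0,-0.07],[0.32,-0.396,0.2,0,0,-0.07],[0.32,-0.396,0.3,0,0,-0.07],[0.32,-0.396,0.398,0,0,-0.07],[0.32,-0.396,0.398,0,0,-0.07],[0.32,-0.396,0.398,0,0,-0.07]]' 0.9 50
python3 - <<'E'
from way import *
d=img("wrist"); np.save("w5.npy",d,allow_pickle=True)
cv2.imwrite("pics/w5.png",cv2.resize(d["color"][:,:,::-1],(800,600),interpolation=cv2.INTER_CUBIC))
print(env.sense()["position"])
ways([(.5069,.2042,.05,11)])
E
```

```text
clock: 13.95
position: [0.506, 0.2031, 0.0895]
orientation: [0.995, 0.096, -0.002, 0.001]
wrist_force: [-0.7, 0.4, -4.3]
gripper_width: 0.355
finger_force: 51.8
[0.5071935  0.20423365 0.09112562]
(0.5069, 0.2042, 0.05, 11) [-0.0009, -0.0002, 0.1371, 0.0004, 0.0003, 0.0003]
```

View pics/w5.png

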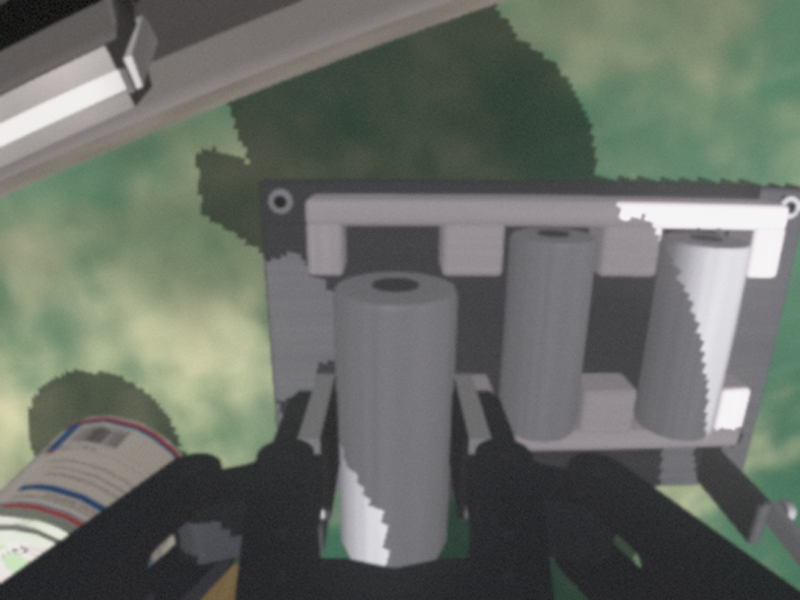

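The left pocket's walls are at x=345 and 441 (y≈274), centred on the held roller's face at (396,285). Alignment is good, so I'll lower it.

```bash
python3 -m handwheel '[[-0.002,0,0.04,0,0,0],[-0.002,0,0.08,0,0,0],[-0.002,0,0.12,0,0,0],[-0.002,0,0.137,0,0,0],[-0.002,0,0.137,0,0,0],[-0.002,0,0.137,0,0,0]]' 0.9 50
python3 -c "
from way import *
ways([(.5064,.2042,.0245,11)])"
```

```text
clock: 14.5
position: [0.5071, 0.2054, 0.0508]
orientation: [0.995, 0.097, 0.001, -0.0]
wrist_force: [-1.5, 0.8, -4.7]
gripper_width: 0.354
finger_force: 52.0
(0.5064, 0.2042, 0.0245, 11) [-0.0031, 0.0034, 0.0876, -0.0001, -0.0011, 0.0012]
```

```bash
python3 -m handwheel '[[-0.002,0.002,0.02,0,0,0],[-0.002,0.002,0.04,0,0,0],[-0.002,0.002,0.055,0,0,0],[-0.002,0.002,0.07,0,0,0],[-0.002,0.002,0.083,0,0,0],[-0.002,0.002,0.087,0,0,0],[-0.002,0.002,0.087,0,0,0]]' 0.9 50
```

```text
clock: 15.08
position: [0.5056, 0.2045, 0.0241]
orientation: [0.995, 0.097, -0.0, 0.0]
wrist_force: [-4.8, -2.1, 12.3]
gripper_width: 0.357
finger_force: 54.0
```

```bash
python3 -m handwheel '[[0,0,0,0,0,0],[0,0,0,0,0,0],[0,0,0,0,0,0],[0,0,0,0,0,0],[0,0,-0.05,0,0,0],[0,0,-0.12,0,0,0],[0,0,-0.22,0,0,0],[0,0,-0.34,0,0,0],[0,0,-0.46,0,0,0],[0,0,-0.58,0,0,0],[0,0,-0.62,0,0,0],[0,0,-0.62,0,0,0]]' 0.47 50
python3 - <<'E'
from way import *
d=img("wrist"); np.save("w6.npy",d,allow_pickle=True)
cv2.imwrite("pics/w6.png",cv2.resize(d["color"][:,:,::-1],(800,600),interpolation=cv2.INTER_CUBIC))
c=np.array([.518,.1453]);th=np.radians(10.95);x=np.array([np.cos(th),np.sin(th)])
print(env.sense()["position"]); a=c-.115*x
ways([(*a,.22,10.95),(*a,.122,10.95)])
E
```

```text
clock: 16.08
position: [0.5076, 0.2056, 0.2132]
orientation: [0.995, 0.097, 0.003, -0.001]
wrist_force: [1.0, 0.6, -0.3]
gripper_width: 0.528
finger_force: 0.0
[0.50660144 0.20498162 0.21090563]
(np.float64(0.4050937679802102), np.float64(0.12345548647615628), 0.22, 10.95) [-0.3843, 0.2013, -0.0318, -0.0004, -0.0023, 0.002]
(np.float64(0.4050937679802102), np.float64(0.12345548647615628), 0.122, 10.95) [-0.3855, 0.2015, 0.2948, -0.0004, -0.0023, 0.002]
```

View pics/w6.png

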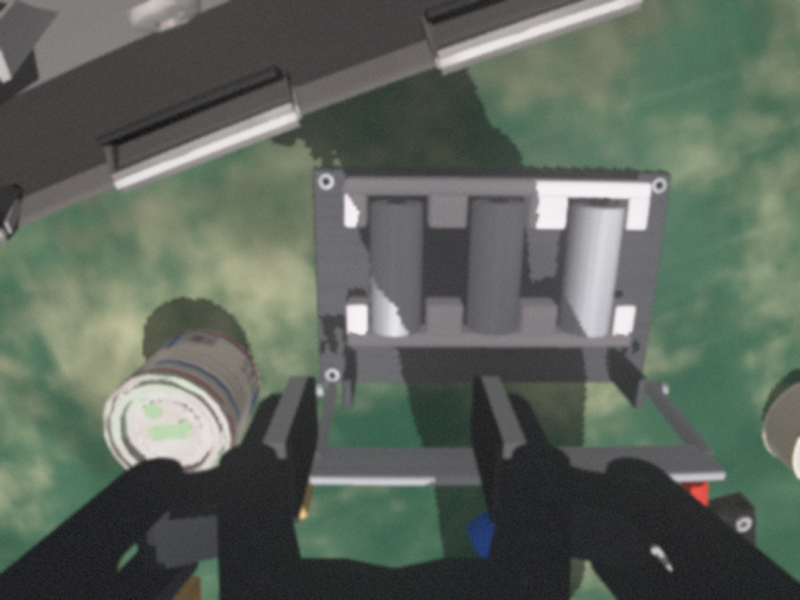

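All three rollers lie level, at x≈397, 497 and 593 with rows 200–335. Next, I'll close the gripper and go behind the keeper.

```bash
python3 -m handwheel '[[-0.08,0.04,-0.03,0,0,0],[-0.18,0.1,-0.03,0,0,0],[-0.28,0.15,-0.03,0,0,0],[-0.384,0.201,-0.03,0,0,0],[-0.384,0.201,-0.03,0,0,0],[-0.384,0.201,0.06,0,0,0],[-0.384,0.201,0.15,0,0,0],[-0.384,0.201,0.24,0,0,0],[-0.384,0.201,0.295,0,0,0],[-0.384,0.201,0.295,0,0,0],[-0.384,0.201,0.295,0,0,0]]' 1 30
python3 - <<'E'
from way import *
c=np.array([.518,.1453]);th=np.radians(10.95);x=np.array([np.cos(th),np.sin(th)])
W=[]
for t in (1.6,1.4,1.2,1.,.8,.6,.4,.2,.1,0):
    r=.074; xc=-.072+r*np.cos(t)-.0025*np.sin(t); zc=.046+r*np.sin(t)+.0025*np.cos(t)
    W.append((*(c+(xc-.011)*x).round(4),round(zc+.011,4),10.95))
print(env.sense()["position"]); ways(W)
E
```

```text
clock: 17.05
position: [0.4032, 0.1228, 0.1196]
orientation: [0.995, 0.097, -0.002, 0.0]
wrist_force: [1.1, -0.1, 0.9]
gripper_width: -0.0
finger_force: 0.0
[0.40317783 0.1228103  0.11964282]
(np.float64(0.4319), np.float64(0.1286), np.float64(0.1309), 10.95) [0.0975, -0.0004, -0.0379, 0.0002, 0.0024, 0.0024]
(np.float64(0.4464), np.float64(0.1315), np.float64(0.1303), 10.95) [0.1468, -0.0005, -0.0361, 0.0002, 0.0024, 0.0024]
(np.float64(0.4605), np.float64(0.1342), np.float64(0.1269), 10.95) [0.1947, -0.0003, -0.0249, 0.0002, 0.0024, 0.0024]
(np.float64(0.4737), np.float64(0.1367), np.float64(0.1206), 10.95) [0.2396, 0.0001, -0.0041, 0.0002, 0.0024, 0.0024]
(np.float64(0.4854), np.float64(0.139), np.float64(0.1118), 10.95) [0.2794, 0.0001, 0.0251, 0.0002, 0.0024, 0.0024]
(np.float64(0.4951), np.float64(0.1409), np.float64(0.1008), 10.95) [0.3125, 0.0001, 0.0616, 0.0002, 0.0024, 0.0024]
(np.float64(0.5025), np.float64(0.1423), np.float64(0.0881), 10.95) [0.3378, 0.0003, 0.1039, 0.0002, 0.0024, 0.0024]
(np.float64(0.5072), np.float64(0.1432), np.float64(0.0742), 10.95) [0.3539, 0.0004, 0.1501, 0.0002, 0.0024, 0.0024]
(np.float64(0.5086), np.float64(0.1435), np.float64(0.0669), 10.95) [0.3588, 0.0003, 0.1745, 0.0002, 0.0024, 0.0024]
(np.float64(0.5092), np.float64(0.1436), np.float64(0.0595), 10.95) [0.3609, 0.0004, 0.1991, 0.0002, 0.0024, 0.0024]
```

```bash
python3 -m handwheel '[[0.05,0,-0.015,0,0,0],[0.09,0,-0.02,0,0,0],[0.12,0,-0.025,0,0,0],[0.147,0,-0.025,0,0,0],[0.17,0,-0.02,0,0,0],[0.195,0,-0.015,0,0,0],[0.218,0,-0.005,0,0,0],[0.24,0,0.005,0,0,0],[0.26,0,0.015,0,0,0],[0.279,0,0.03,0,0,0],[0.296,0,0.045,0,0,0],[0.312,0,0.063,0,0,0]]' 1 30
python3 - <<'E'
from way import *
print(env.sense()["position"]); ways([(.5025,.1423,.0881,10.95),(.5072,.1432,.0742,10.95),(.5092,.1436,.0595,10.95)])
E
```

```text
clock: 18.05
position: [0.4967, 0.1413, 0.1014]
orientation: [0.995, 0.097, 0.0, -0.0]
wrist_force: [-2.2, -0.5, -0.2]
gripper_width: -0.008
finger_force: 0.8
[0.4966809  0.14132657 0.10139605]
(0.5025, 0.1423, 0.0881, 10.95) [0.0197, 0.0006, 0.0443, -0.0, -0.0001, 0.0021]
(0.5072, 0.1432, 0.0742, 10.95) [0.0356, 0.0006, 0.0907, -0.0, -0.0001, 0.0021]
(0.5092, 0.1436, 0.0595, 10.95) [0.0424, 0.0006, 0.1397, -0.0, -0.0001, 0.0021]
```

```bash
python3 -m handwheel '[[0.012,0,0.02,0,0,0],[0.02,0,0.044,0,0,0],[0.03,0,0.068,0,0,0],[0.036,0,0.09,0,0,0],[0.04,0,0.105,0,0,0],[0.042,0,0.115,0,0,0],[0.042,0,0.122,0,0,0],[0.042,0,0.128,0,0,0],[0.042,0,0.128,0,0,0],[0.042,0,0.128,0,0,0]]' 1 30
```

```text
clock: 18.88
position: [0.5081, 0.1435, 0.0635]
orientation: [0.995, 0.097, -0.0, 0.0]
wrist_force: [0.8, 0.2, -0.9]
gripper_width: 0.001
finger_force: 0.0
```

```bash
python3 -m handwheel '[[0.01,0,0.005,0,0,0],[0.01,0,0.01,0,0,0],[0.01,0,0.014,0,0,0],[0.01,0,0.014,0,0,0],[0.01,0,0.014,0,0,0]]' 1 30
python3 -m handwheel '[[0,0,0.005,0,0,0],[0,0,0.01,0,0,0],[0,0,0.01,0,0,0],[0,0,0.01,0,0,0]]' 1 30
```

```text
clock: 19.3
position: [0.5119, 0.1442, 0.0596]
orientation: [0.995, 0.097, 0.0, -0.0]
wrist_force: [-0.8, 0.1, 4.9]
gripper_width: -0.001
finger_force: 2.3
clock: 19.63
position: [0.512, 0.1443, 0.0592]
orientation: [0.995, 0.097, 0.001, 0.0]
wrist_force: [-9.8, -4.9, 41.4]
gripper_width: -0.006
finger_force: 20.5
```

```bash
python3 -m handwheel '[[0,0,-0.04,0,0,0],[0,0,-0.12,0,0,0],[0,0,-0.22,0,0,0],[0,0,-0.34,0,0,0],[0,0,-0.46,0,0,0],[0,0,-0.54,0,0,0],[0,0,-0.54,0,0,0],[0,0,-0.54,0,0,0],[0,0,-0.54,0,0,0]]' 1 30
python3 - <<'E'
from h import *
d=img("wrist"); c=np.array([.518,.1453]);th=np.radians(10.95);x=np.array([np.cos(th),np.sin(th)]);y=np.array([-x[1],x[0]])
g=cv2.cvtColor(d["color"],cv2.COLOR_RGB2GRAY)
# brightness along cage x at strip-top height, on the lines between rollers
for yy in (-.09,-.03,.03,.09):
    print(yy,[int(g[tuple(proj(d,[*(c+xx/1e3*x+yy*y),.0485]).round().astype(int)[::-1])]) for xx in range(-30,34,4)])
print(d["state"]["position"],d["state"]["wrist_force"])
E
```

```text
clock: 20.38
position: [0.5109, 0.1439, 0.2175]
orientation: [0.995, 0.097, -0.0, 0.0]
wrist_force: [0.1, -1.1, -0.4]
gripper_width: 0.001
finger_force: 0.0
-0.09 [108, 114, 114, 110, 113, 216, 219, 219, 217, 216, 200, 110, 109, 110, 110, 107]
-0.03 [125, 127, 127, 117, 101, 102, 106, 103, 106, 106, 104, 61, 65, 62, 65, 127]
0.03 [241, 240, 220, 190, 97, 108, 109, 108, 105, 110, 109, 68, 70, 64, 75, 130]
0.09 [75, 74, 71, 68, 76, 202, 207, 214, 205, 211, 191, 68, 68, 65, 67, 78]
[0.51093824 0.1438943  0.21751197] [ 0.10317543 -1.11394907 -0.44983377]
```

The strip shows as a uniform 24 mm band from x=-12 to +12 mm over the pockets at its shut height, so the keeper is shut. I'm handing in.

```bash
python3 -c "
from rig import env
print(env.hand_in())"
```

```text
the job is handed in; nothing more can be done
None
```

The job is handed in at about 20 s: both long rollers lie in the two empty pockets, level with the middle one, the keeper strip is folded down to its stop, the short roller was left in the tray, and the hand-in gave no verdict.

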